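# Sort the printer parts and bottles into their trays

## Robot

A 6-joint arm with a two-finger parallel gripper is mounted at the origin on the work surface; the furniture and walls round the work are solid. World frame = base frame: x ahead of the robot, y to its left, z up, the work surface at z = 0. Lengths are in m, angles in rad, forces in N, time in s.
With the tool pointing down it reaches from about 0.375 to 0.9 m from the base axis. Payload 3.1 kg.
Tool frame: the origin (TCP) lies between the finger pads; the fingertips stand 17 mm ahead of it and the grasp point (between the pads) lies 2 mm behind it; z points along the fingers, y is the line along which they close (so a half turn about z gives the same grasp; the last joint's range is limited). The gripper opens to 85 mm and grips with 20 to 120 N. Pads are 22 mm wide; open, the fingers measure 114 mm over their backs; the gripper's body (76 mm by 85 mm) begins 54 mm behind the grasp point. The pads swing forward as they close: fully open they stand 13 mm farther back than shut.
Start: joints at [-1.343, 0.527, 1.433, -0, 1.181, -0.178], TCP at [0.247, -0.574, 0.214] pointing down, gripper open.
Joint ranges: [-3.08, 3.08], [-0.75, 2.2], [0.22, 2.44], [-1.43, 4.57], [0, 2.65], [-2.85, 2.85]. Speed limits (rad/s): [2.79, 2.79, 3.14, 3.14, 3.14, 3.14].

## Interface

Orientations are given as a unit quaternion [x, y, z, w].
In Python, from station import sense, vision, order gives the robot as it stands.
- The arm moves only by the shell command python3 -m crank 'ROWS' [OPENING] [FORCE]. ROWS is JSON, a list of rows, each an object with "dp": the shift along the world's x, y, z in units of 30 mm (1.0 is 30 mm), a list of three; "angular": the turn, a rotation vector about the world's x, y, z in degrees, a list of three. In form: [{"dp": [dx, dy, dz], "angular": [ax, ay, az]}, ...]. A call has 1 to 20 rows; each row shifts and turns the commanded pose from where the row before left it; what a row does not reach is not made up. A row lasts 1/10 s, in which the tool goes at most 50 mm and 8.59 degrees, less where a joint would pass 70% of its speed; a pose out of reach is approached as far as the arm can. A call is refused whole if a number of a shift passes 1 or a number of a turn 8.59, either way. A call with a gripper value outside its range is refused whole. OPENING is the closure, from 0 (fully open) to 1 (shut), set as the call begins (- or left out, the last holds). The fingers move at their own pace and stop on an object; FORCE is the grip in N (left out, the last holds). Time passes only in rows, so rows that do not move let the fingers close. It gives the time, the measured TCP pose, the force, the opening and the grip force at its end, in the units of the state.
- sense(): the state, without advancing time (a new reading comes with each control period).
- vision.snapshot(name): name is "scene" or "top" or "wrist"; returns a dict with "image" (420x560x3 uint8, blue, green, red), "range_z" (420x560 float32, m along the optical axis (not along the pixel's ray), 0 where there is no reading), "mtx" (3x3 intrinsics, pixels), "pose" (4x4, takes a point from camera to world coordinates); the wrist camera has in their place "mount" (4x4, takes a point from camera to tool coordinates, whose origin is the TCP and whose axes are the flange's). Camera axes: x right, y down, z forward; pixel columns grow to the right and rows downward; lengths in m; the calibration is good to about 2 mm. A picture is of the moment at which its call begins: read the wrist's pose just before it.
- order.sign_off(): hands the job in; it is judged then, once.
The state is a dict: "t": time; "q": joint angles; "qd": joint speeds; "tau": joint torques, N m; "tcp_pos": TCP position; "tool_rot": TCP orientation; "force": force on the tool from outside, world axes, zero at the start; "ft_torque": the same for the moment, N m; "finger_gap": opening from 0.0 (shut) to 1.0 (fully open); "gripper_force": force on a finger pad.
Only numpy, scipy, OpenCV 4.12 (cv2) and the standard library are available. Lean on these libraries where they do the work, as an engineer would, in place of code of your own. Each camera call takes 0.05 s, during which the arm holds its last target. There are 200 camera calls.

## Task

Clear the mixed row of things on the plywood board into the trays behind it: the stepper motor and the fan are machine spares and go into the low two-bay tray, one in each bay; the two small bottles go into the narrow bottle caddy, one in each cell; the printed gear goes into the tray without a divider. Everything must stand or lie flat on the tray floor the same way up as it is now, and the tin and the screwdriver stay where they are.

Things in the scene. Friction and masses are not known exactly. Their poses are not given: they have to be found in the camera images.
- motor: Stepper motor standing shaft up: black and silver block 42 x 42 mm, 38 mm high, thin shaft up to 61 mm above the underside, about 0.28 kg. Origin at the underside, z up; block spans x -18 to +24, y -21 to +21 mm (middle and shaft at x = +3 mm); a small plug socket juts out to x = -24 mm, so grasp across y. Yaw within 0.3 rad of 0. Starts on the board, top 4 mm above the bench.
- fan: Black square axial fan lying flat, 40 x 40 mm, solid frame 11 mm thick (14 mm to the top of the hub). Origin at the centre of its underside, z up, x and y along its sides. Yaw within 0.3 rad of 0. Starts on the board, top 4 mm above the bench.
- gear: Printed toothed gear lying flat, 39 mm across and 10 mm thick, with a hub 19 mm across on top reaching 14 mm. Origin at the centre of its underside, z up. Starts on the board, top 4 mm above the bench.
- bottle_slim: Slim white bottle with a grey label and black cap, standing: 29 mm diameter up to 63 mm, cap 12 mm diameter up to 75 mm. Origin at the centre of its underside, z up. Starts on the board, top 4 mm above the bench.
- bottle_squat: Squat tan bottle with a black cap, standing: 32 mm diameter up to 50 mm, cap 13 mm diameter up to 60 mm. Origin at the centre of its underside, z up. Starts on the board, top 4 mm above the bench.
- spares_tray: Low white tray with two bays, fixed to the bench: 137 (x) x 110 (y) mm outside, 18 mm high, floor and walls 3 mm thick. A full-height divider runs along y through the middle; each bay is 64 (x) x 104 (y) mm, centred at x = +33.5 and -33.5 mm. Origin at the centre of its underside, 2.5 mm above the bench (small feet): the inner floor is 5.5 mm above the bench. Yaw within 0.15 rad of 0.
- bottle_caddy: Narrow pale wooden caddy with two cells, fixed to the bench: 121 (x) x 62 (y) mm outside, 26 mm high, floor and walls 3 mm thick. A full-height divider runs along y through the middle; each cell is 56 x 56 mm, centred at x = +29.5 and -29.5 mm. Origin at the centre of its underside, 2.5 mm above the bench (small feet): the inner floor is 5.5 mm above the bench. Yaw within 0.15 rad of 0.
- print_tray: Small aluminium tray with no divider, fixed to the bench: 106 (x) x 68 (y) mm outside, 18 mm high, floor and walls 3 mm thick. 100 (x) x 62 (y) mm inside. Origin at the centre of its underside, 2.5 mm above the bench (small feet): the inner floor is 5.5 mm above the bench. Yaw within 0.15 rad of 0.
- tin: Bystander: flat round tin, 66 mm diameter, 24 mm high, by the left end of the row. Origin at the centre of its underside. Leave it alone.
- screwdriver: Bystander: screwdriver lying along world x beyond the right end of the row, 155 mm long, 20 mm high. Origin at the middle of its length, underside. Leave it alone.

How it is judged:
By the outcome, as a careful person would: the job done as asked, in the order asked, and still so for the second after the job is handed in, with the robot touching nothing.
It also fails if it takes over 120 s, if anything falls off the work surface, if the arm or the gripper's body presses on something with over 40 N, if the wrist force passes 120 N, or if a joint passes its speed limit or range.

## Working session

There is one attempt and no reset: what is moved stays moved. The work goes in short steps, Python scripts to look and compute and a shell command to move; the robot and the scene stay as the last step left them, time stands still between calls to the robot, and variables do not carry over. Pictures are saved under pics/ and viewed, at most 14 in all, crops included, and the job is handed in when it is done.

```bash
ls; mkdir -p pics
cat > h.py <<'E'
import numpy as np, cv2
from station import sense, vision, order
def cloud(n):
    s=sense(); d=vision.snapshot(n); z=d["range_z"]; K=d["mtx"]
    v,u=np.mgrid[:z.shape[0],:z.shape[1]]
    P=np.stack([(u-K[0,2])*z/K[0,0],(v-K[1,2])*z/K[1,1],z],-1)
    if "pose" in d: T=np.array(d["pose"])
    else:
        from scipy.spatial.transform import Rotation as R
        T=np.eye(4); T[:3,:3]=R.from_quat(s["tool_rot"]).as_matrix(); T[:3,3]=s["tcp_pos"]; T=T@np.array(d["mount"])
    W=P@T[:3,:3].T+T[:3,3]; W[z==0]=np.nan
    return d["image"],W
E
python3 - <<'E'
from h import *
for n in("top","scene"):
    im,W=cloud(n); cv2.imwrite(f"pics/{n}0.png",im); np.save(n+".npy",W)
    print(n,W[210,280],W[20,20],W[400,540])
s=sense();print(s)
E
```

```text
pics
top [ 0.47752018 -0.03893764  0.00385101] [ 1.26927914  0.91264348 -0.60705952] [ 0.22933118 -0.25995992  0.83052398]
scene [0.58927766 0.0461191  0.00618231] [0.48186681 1.45488982 0.43245208] [ 1.24589605 -0.62288275 -0.76019711]
{'t': 0.1, 'q': array([-1.34350435e+00,  5.28398156e-01,  1.43379988e+00,  1.45784914e-05,
        1.18139962e+00, -1.78500611e-01]), 'qd': array([ 0.00080586, -0.00274097, -0.00361207,  0.00011968,  0.00025494,
       -0.00014586]), 'tau': array([-2.75428984e-04, -4.43304384e+01, -1.78586483e+01, -2.45939746e-04,
        3.86545129e-03,  4.78884601e-06]), 'tcp_pos': array([ 0.24658941, -0.57354644,  0.213108  ]), 'tool_rot': array([ 9.79487130e-01,  2.01504237e-01, -1.77155300e-05, -1.00236857e-03]), 'force': array([-0.46067995, -0.28067316, -0.99817862]), 'ft_torque': array([ 0.02365387, -0.02060843, -0.01909832]), 'gripper_force': 0.0, 'finger_gap': 0.9981106427052074}
```

View pics/top0.png

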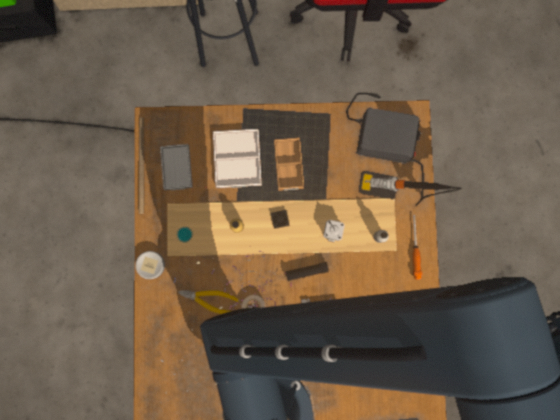

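View pics/scene0.png

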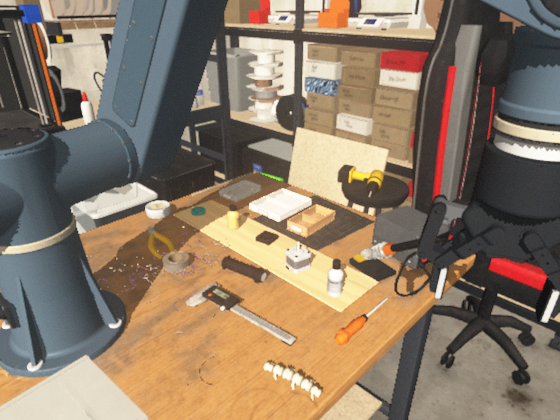

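Top view: gear (185,234), squat bottle (237,225), fan (280,218), motor (334,231) and slim bottle (382,237) from left to right. Behind them are the print tray (175,166), spares tray (237,157) and caddy (289,163). The tin is at (150,265) and the screwdriver at (417,245). The scene view agrees.

Run:
```python
from h import *
W=np.load("top.npy"); im=cv2.imread("pics/top0.png")
for n,(u,v,r,lo,hi) in dict(gear=(185,234,14,.009,.03),squat=(237,225,14,.02,.08),fan=(280,218,14,.010,.03),motor=(334,231,16,.025,.08),slim=(382,237,14,.03,.1),spares=(237,157,36,.013,.03),caddy=(289,163,34,.018,.04),prt=(175,166,30,.013,.03)).items():
    A=W[v-r:v+r,u-r:u+r].reshape(-1,3); A=A[(A[:,2]>lo)&(A[:,2]<hi)]
    if len(A)<5: print(n,'few',len(A));continue
    # largest extents
    rc=cv2.minAreaRect((A[:,:2]*1000).astype(np.float32))
    print(n,len(A),'mid',np.round((A.min(0)+A.max(0))/2,3),'ext',np.round(np.ptp(A,axis=0),3),'rect',np.round(rc[0],0),np.round(rc[1],0),round(rc[2],1),'zmax',A[:,2].max().round(3))
```

```text
gear 187 mid [0.427 0.187 0.015] ext [0.064 0.053 0.013] rect [429. 193.] [51. 59.] 74.7 zmax 0.022
squat 152 mid [0.44  0.065 0.045] ext [0.03  0.031 0.045] rect [440.  65.] [31. 30.] 89.4 zmax 0.068
fan 273 mid [ 0.462 -0.032  0.017] ext [0.059 0.056 0.013] rect [459. -37.] [54. 57.] 76.9 zmax 0.023
motor 318 mid [ 0.423 -0.167  0.051] ext [0.048 0.046 0.035] rect [ 423. -166.] [42. 42.] 76.8 zmax 0.068
slim 138 mid [ 0.406 -0.277  0.058] ext [0.028 0.028 0.053] rect [ 406. -277.] [27. 28.] 88.4 zmax 0.084
spares 367 mid [0.606 0.062 0.019] ext [0.141 0.113 0.013] rect [606.  63.] [140. 110.] 1.8 zmax 0.026
caddy 323 mid [ 0.601 -0.038  0.026] ext [0.151 0.117 0.016] rect [601. -39.] [116. 150.] 88.9 zmax 0.034
prt 229 mid [0.589 0.212 0.021] ext [0.11  0.074 0.015] rect [588. 212.] [108.  70.] 4.5 zmax 0.028
```

```bash
python3 -m crank '[{"dp":[0.39,0.9,0],"angular":[0,0,-2.4]},{"dp":[0.39,0.9,0],"angular":[0,0,-2.4]},{"dp":[0.39,0.9,0],"angular":[0,0,-2.4]},{"dp":[0.39,0.9,0],"angular":[0,0,-2.4]},{"dp":[0.39,0.9,0],"angular":[0,0,-2.4]},{"dp":[0.39,0.9,0],"angular":[0,0,-2.4]},{"dp":[0.39,0.9,0],"angular":[0,0,-2.4]},{"dp":[0.39,0.9,0],"angular":[0,0,-2.4]},{"dp":[0.39,0.9,0],"angular":[0,0,-2.4]},{"dp":[0.39,0.9,0],"angular":[0,0,-2.4]},{"dp":[0.39,0.9,0],"angular":[0,0,-2.4]},{"dp":[0.39,0.9,0],"angular":[0,0,-2.4]},{"dp":[0.39,0.9,0],"angular":[0,0,-2.4]},{"dp":[0.39,0.9,0],"angular":[0,0,-2.4]},{"dp":[0.39,0.9,0],"angular":[0,0,-2.4]},{"dp":[0,0,0],"angular":[0,0,0]},{"dp":[0,0,0],"angular":[0,0,0]}]' 0 40
cat >> h.py <<'E'
def yaw(s):
    from scipy.spatial.transform import Rotation as R
    m=R.from_quat(s["tool_rot"]).as_matrix(); return np.degrees(np.arctan2(m[1,0],m[0,0]))
def meas(W,c,r,lo,hi,name=''):
    A=W.reshape(-1,3); A=A[np.isfinite(A[:,0])]
    A=A[(np.hypot(A[:,0]-c[0],A[:,1]-c[1])<r)&(A[:,2]>lo)&(A[:,2]<hi)]
    rc=cv2.minAreaRect((A[:,:2]*1000).astype(np.float32))
    (xc,yc),rad=cv2.minEnclosingCircle((A[:,:2]*1000).astype(np.float32))
    print(name,len(A),'rect',np.round(rc[0],1),np.round(rc[1],1),round(rc[2],1),'circ',round(xc,1),round(yc,1),round(rad,1),'zmax',A[:,2].max().round(4),'zmed',np.median(A[:,2]).round(4))
E
python3 - <<'E'
from h import *
s=sense();print(s["t"],s["tcp_pos"],yaw(s))
im,W=cloud("wrist");cv2.imwrite("pics/w1.png",im);np.save("w1.npy",W)
meas(W,(.423,-.166),.045,.036,.05,'motor')
meas(W,(.406,-.277),.04,.03,.075,'slim')
meas(W,(.459,-.037),.035,.011,.03,'fan')
E
```

```text
t: 1.8
tcp_pos: [0.4222, -0.1689, 0.2139]
tool_rot: [0.994, -0.11, -0.0, 0.0]
force: [0.3, -0.4, -0.3]
finger_gap: 1.004
gripper_force: 0.0
1.8 [ 0.42219477 -0.16890422  0.21387112] -12.61541680266599
motor 1715 rect [ 427.1 -165.9] [41.7 42.7] 76.0 circ 426.9 -165.9 27.2 zmax 0.0491 zmed 0.0416
slim 734 rect [ 411.9 -274.9] [24.5 29.1] 47.4 circ 410.5 -276.6 14.6 zmax 0.075 zmed 0.0552
fan 1376 rect [458.4 -38.5] [39.8 40.2] 10.2 circ 458.2 -38.7 27.2 zmax 0.019 zmed 0.0144
```

View pics/w1.png

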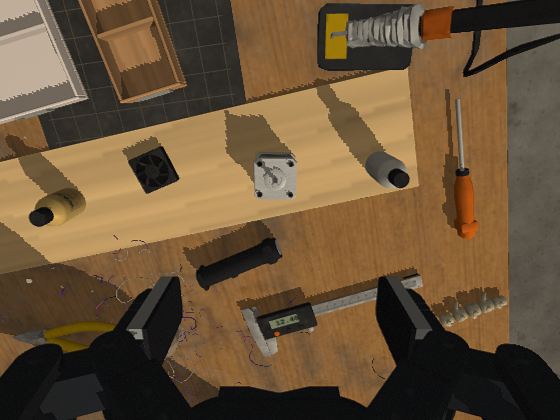

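Wrist view: motor (275,176), fan (154,170), slim bottle (388,170), squat bottle (57,208). The clear motion range around the motor looks fine, so I'll descend on it.

```bash
python3 -m crank '[{"dp":[0.16,0.1,-0.9],"angular":[0,0,-1.4]},{"dp":[0,0,-0.9],"angular":[0,0,0]},{"dp":[0,0,-0.9],"angular":[0,0,0]},{"dp":[0,0,-0.9],"angular":[0,0,0]},{"dp":[0,0,-0.9],"angular":[0,0,0]},{"dp":[0,0,-0.9],"angular":[0,0,0]},{"dp":[0,0,-0.5],"angular":[0,0,0]},{"dp":[0,0,-0.36],"angular":[0,0,0]},{"dp":[0,0,0],"angular":[0,0,0]},{"dp":[0,0,0],"angular":[0,0,0]}]' 0 40
python3 -m crank '[{"dp":[0,0,0],"angular":[0,0,0]},{"dp":[0,0,0],"angular":[0,0,0]},{"dp":[0,0,0],"angular":[0,0,0]},{"dp":[0,0,0],"angular":[0,0,0]},{"dp":[0,0,0],"angular":[0,0,0]},{"dp":[0,0,0],"angular":[0,0,0]},{"dp":[0,0,0],"angular":[0,0,0]},{"dp":[0,0,0],"angular":[0,0,0]}]' 1 40
python3 -m crank '[{"dp":[0,0,0.5],"angular":[0,0,0]},{"dp":[0,0,0.9],"angular":[0,0,0]},{"dp":[0,0,0.9],"angular":[0,0,0]},{"dp":[0,0,0.9],"angular":[0,0,0]},{"dp":[0,0,0],"angular":[0,0,0]}]' 1 40
python3 - <<'E'
from h import *
W=np.load("w1.npy")
A=np.load("top.npy").reshape(-1,3)
meas(W,(.606,-.045),.09,.022,.032,'caddyw')
a=A[(A[:,1]<0.001)]
meas(a,(.606,-.045),.08,.022,.032,'caddytop')
meas(W,(.440,.065),.04,.02,.06,'squat')
E
```

```text
t: 2.85
tcp_pos: [0.4272, -0.1669, 0.0264]
tool_rot: [0.992, -0.124, 0.0, 0.0]
force: [0.1, -0.3, 0.6]
finger_gap: 1.0
gripper_force: 0.0
t: 3.65
tcp_pos: [0.4271, -0.1662, 0.0264]
tool_rot: [0.992, -0.123, 0.0, 0.0]
force: [-0.1, 0.3, 4.1]
finger_gap: 0.038
gripper_force: 39.2
t: 4.15
tcp_pos: [0.4286, -0.1673, 0.1244]
tool_rot: [0.992, -0.123, 0.003, 0.001]
force: [1.2, 0.0, -3.6]
finger_gap: 0.038
gripper_force: 39.3
caddyw 1491 rect [575.7 -63.7] [92.7 62.8] 3.0 circ 576.2 -63.4 54.2 zmax 0.0306 zmed 0.0265
caddytop 193 rect [588.2 -63.6] [122.2  62. ] 3.2 circ 588.5 -64.7 66.5 zmax 0.032 zmed 0.0271
squat 1031 rect [445.3  63.5] [32.1 27.7] 18.5 circ 444.7 65.1 16.1 zmax 0.0599 zmed 0.0433
```

Run:
```python
from h import *
im,W=cloud("wrist"); im2,_=cloud("scene")
cv2.imwrite("pics/g1.png",np.vstack([im[:300],cv2.resize(im2[170:320,180:460],(560,300))]))
```

```text
(no output)
```

View pics/g1.png

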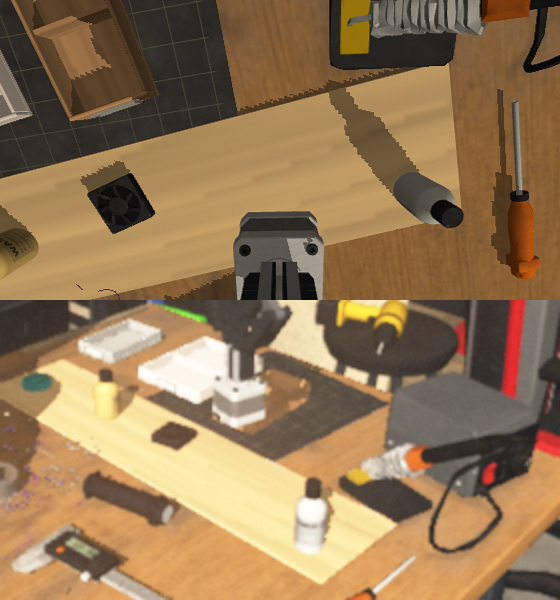

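The motor's top face shows at (280,245) in the wrist view. The fingers are closed above the block, apparently on its shaft. I'll measure how it hangs before deciding.

Run:
```python
from h import *
s=sense();print(s["t"],s["tcp_pos"],s["finger_gap"])
for n in("wrist","scene"):
    im,W=cloud(n)
    A=W.reshape(-1,3);A=A[np.isfinite(A[:,0])]
    A=A[(np.hypot(A[:,0]-.428,A[:,1]+.167)<.05)&(A[:,2]>.03)]
    h,e=np.histogram(A[:,2],bins=np.arange(.03,.26,.006)); print(n,[(round(b,3),int(c)) for b,c in zip(e,h) if c>8])
    if n=="wrist":
        B=A[A[:,2]>.09]; print(np.c_[B.min(0),B.max(0)].round(3))
        m=(W[...,2]>.05)&(np.hypot(W[...,0]-.428,W[...,1]+.167)<.05)
        for r in range(200,320,8):
            q=W[r,280]; print(r,q.round(4))
```

```text
4.25 [ 0.42675734 -0.16604948  0.12193544] 0.03593233297303314
wrist [(np.float64(0.096), 103), (np.float64(0.102), 316), (np.float64(0.108), 365), (np.float64(0.114), 300), (np.float64(0.12), 296), (np.float64(0.126), 273), (np.float64(0.132), 3267), (np.float64(0.138), 433), (np.float64(0.144), 377), (np.float64(0.15), 536), (np.float64(0.156), 651), (np.float64(0.162), 563), (np.float64(0.168), 420), (np.float64(0.174), 867), (np.float64(0.18), 1545), (np.float64(0.186), 2884), (np.float64(0.192), 6002), (np.float64(0.198), 3649), (np.float64(0.204), 4921), (np.float64(0.21), 5912), (np.float64(0.216), 5675), (np.float64(0.222), 2237)]
[[ 0.405  0.451]
 [-0.217 -0.122]
 [ 0.098  0.228]]
200 [ 0.4253 -0.1665  0.004 ]
208 [ 0.4179 -0.1646  0.0026]
216 [ 0.4471 -0.1714  0.1082]
224 [ 0.4464 -0.1712  0.1185]
232 [ 0.447  -0.1713  0.1306]
240 [ 0.4457 -0.1709  0.137 ]
248 [ 0.4421 -0.17    0.1377]
256 [ 0.4377 -0.1689  0.1367]
264 [ 0.435  -0.1683  0.1395]
272 [ 0.4299 -0.167   0.1375]
280 [ 0.4287 -0.1667  0.1427]
288 [ 0.4284 -0.1665  0.149 ]
296 [ 0.4287 -0.1666  0.1559]
304 [ 0.4275 -0.1663  0.16  ]
312 [ 0.4079 -0.1615  0.1368]
scene [(np.float64(0.096), 25), (np.float64(0.102), 87), (np.float64(0.108), 75), (np.float64(0.114), 64), (np.float64(0.12), 64), (np.float64(0.126), 60), (np.float64(0.132), 170), (np.float64(0.138), 40), (np.float64(0.144), 31), (np.float64(0.15), 37), (np.float64(0.156), 40), (np.float64(0.162), 41), (np.float64(0.168), 43), (np.float64(0.174), 25), (np.float64(0.18), 46), (np.float64(0.186), 89), (np.float64(0.192), 74), (np.float64(0.198), 76), (np.float64(0.204), 115), (np.float64(0.21), 83), (np.float64(0.216), 79), (np.float64(0.222), 86), (np.float64(0.228), 76), (np.float64(0.234), 108), (np.float64(0.24), 124), (np.float64(0.246), 109), (np.float64(0.252), 72)]
```

Run:
```python
from h import *
im,W=cloud("wrist"); im2,_=cloud("scene")
c=cv2.resize(im2[190:300,250:390],(560,440),interpolation=cv2.INTER_CUBIC)
cv2.imwrite("pics/g2.png",np.hstack([cv2.resize(im,(400,300)),cv2.resize(c,(400,300))]))
```

```text
(no output)
```

View pics/g2.png

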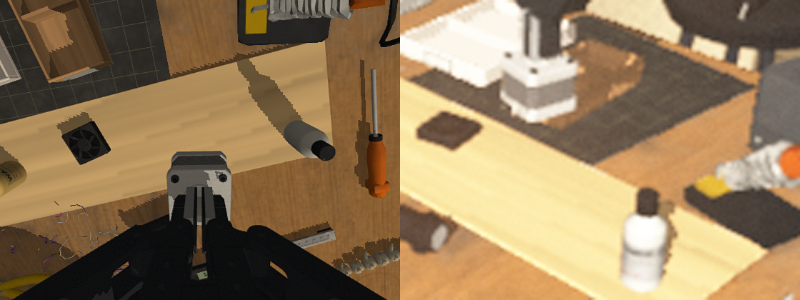

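The fingers are shut on the shaft, with their tips at the motor's top face. So the tips don't reach as far ahead of the TCP as stated. I'll check the tip offset from the open-gripper image.

Run:
```python
from h import *
W=np.load("w1.npy").copy();im=cv2.imread("pics/w1.png")
t=np.array([.4222,-.1689,.2139]); a=np.radians(-12.6)
d=W-t; X=d[...,0]*np.cos(a)+d[...,1]*np.sin(a); Y=d[...,0]*np.sin(a)-d[...,1]*np.cos(a); Z=-d[...,2]
m=(Z<.03)&np.isfinite(Z)
for lo,hi in((100,200),(370,460)):
    k=m.copy();k[:, :lo]=0;k[:,hi:]=0
    print(lo,k.sum(),'X',X[k].min().round(3),X[k].max().round(3),'Y',Y[k].min().round(3),Y[k].max().round(3),'Zmax',np.sort(Z[k])[-5:].round(4))
    h,e=np.histogram(Z[k],bins=np.arange(-.15,.04,.01));print(list(h))
d=vision.snapshot("wrist");print(np.array(d["mount"]).round(4))
s=sense();print(s["tool_rot"],s["q"].round(3),s["tcp_pos"])
```

```text
100 9357 X -0.012 0.019 Y -0.057 -0.017 Zmax [-0.0296 -0.0296 -0.0295 -0.0293 -0.029 ]
[np.int64(0), np.int64(0), np.int64(0), np.int64(0), np.int64(1421), np.int64(2313), np.int64(1235), np.int64(891), np.int64(1028), np.int64(1072), np.int64(845), np.int64(541), np.int64(11), np.int64(0), np.int64(0), np.int64(0), np.int64(0), np.int64(0)]
370 9326 X -0.012 0.019 Y 0.019 0.056 Zmax [-0.03   -0.0298 -0.0297 -0.0295 -0.0294]
[np.int64(0), np.int64(0), np.int64(0), np.int64(0), np.int64(1343), np.int64(2225), np.int64(1369), np.int64(909), np.int64(1033), np.int64(1054), np.int64(857), np.int64(532), np.int64(4), np.int64(0), np.int64(0), np.int64(0), np.int64(0), np.int64(0)]
[[-1.000e-04 -9.481e-01 -3.180e-01  8.210e-02]
 [ 1.000e+00 -4.000e-04  1.000e-03 -6.000e-04]
 [-1.000e-03 -3.180e-01  9.481e-01 -1.592e-01]
 [ 0.000e+00  0.000e+00  0.000e+00  1.000e+00]]
[ 9.92381521e-01 -1.23193287e-01 -1.35632756e-03 -7.00806326e-04] [-0.616  0.463  1.933 -0.     0.748  1.202] [ 0.42619829 -0.16571039  0.12095299]
```

The tips are really about 30 mm behind the reported TCP when open and 17 mm behind when shut. I'll use that offset from now on. The motor hangs level and firm by its shaft with its underside 22.5 mm below the TCP, so I'll carry on to the far bay.

```bash
python3 -m crank '[{"dp":[0.2,0.2,0.3],"angular":[0,0,0.6]},{"dp":[0.5,0.5,0.3],"angular":[0,0,1.3]},{"dp":[0.6,0.64,0],"angular":[0,0,1.3]},{"dp":[0.6,0.64,0],"angular":[0,0,1.3]},{"dp":[0.6,0.64,0],"angular":[0,0,1.3]},{"dp":[0.6,0.64,0],"angular":[0,0,1.3]},{"dp":[0.6,0.64,0],"angular":[0,0,1.3]},{"dp":[0.6,0.64,0],"angular":[0,0,1.3]},{"dp":[0.6,0.64,0],"angular":[0,0,1.3]},{"dp":[0.6,0.64,0],"angular":[0,0,1.3]},{"dp":[0.6,0.64,0],"angular":[0,0,1.3]},{"dp":[0.6,0.64,0],"angular":[0,0,1.3]},{"dp":[0.4,0.45,0],"angular":[0,0,1.1]},{"dp":[0.1,0.1,0],"angular":[0,0,0]},{"dp":[0,0,0],"angular":[0,0,0]},{"dp":[0,0,0],"angular":[0,0,0]}]'
python3 - <<'E'
from h import *
s=sense();print(s["t"],s["tcp_pos"],yaw(s),s["finger_gap"])
im,W=cloud("wrist");cv2.imwrite("pics/w2.png",im);np.save("w2.npy",W)
A=W.reshape(-1,3);A=A[np.isfinite(A[:,0])]
meas(W,(.643,.064),.045,.125,.16,'motor')
def rim(c,ang,hx,hy,n,lo,hi):
    a=np.radians(ang);d=A-np.array([*c,0]);X=d[:,0]*np.cos(a)+d[:,1]*np.sin(a);Y=-d[:,0]*np.sin(a)+d[:,1]*np.cos(a)
    k=(abs(X)<hx)&(abs(Y)<hy)&(A[:,2]>lo)&(A[:,2]<hi)
    p=A[k];rc=cv2.minAreaRect((p[:,:2]*1000).astype(np.float32));print(n,k.sum(),np.round(rc[0],1),np.round(rc[1],1),round(rc[2],1))
rim((.609,.063),2,.085,.061,'spares',.015,.024)
rim((.592,-.064),3,.075,.04,'caddy',.023,.032)
rim((.592,.212),4,.07,.05,'prt',.015,.024)
E
```

```text
t: 6.1
tcp_pos: [0.642, 0.063, 0.1399]
tool_rot: [1.0, 0.016, -0.001, 0.0]
force: [-0.5, -0.1, -1.7]
finger_gap: 0.034
gripper_force: 39.2
6.1 [0.64196503 0.06295045 0.13987255] 1.83708903743949 0.03412984349554457
motor 4973 rect [642.2  63.5] [42.7 42.5] 2.5 circ 642.4 63.1 27.2 zmax 0.1599 zmed 0.1543
spares 2048 [610.4  63.6] [136.7 110.2] 1.9
caddy 2167 [592.1 -62.3] [121.5  62.6] 3.3
prt 1862 [591.2 213. ] [109.   69.6] 4.1
```

View pics/w2.png

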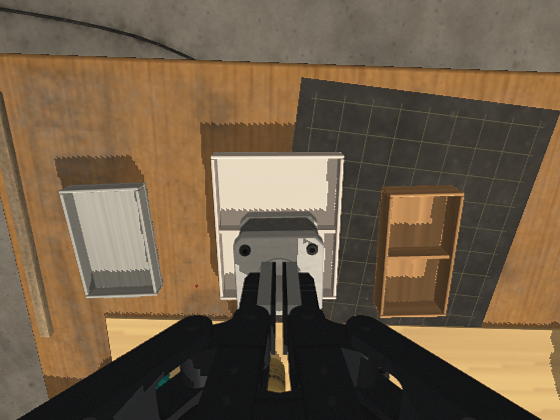

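The wrist view shows the motor (280,255) over the spares tray, with the print tray at (110,240) and the caddy at (425,250). The motor is 2 mm from the far-bay centre and level. I'll lower and release.

```bash
python3 -m crank '[{"dp":[0.06,0.03,-0.7],"angular":[0,0,0]},{"dp":[0,0,-0.8],"angular":[0,0,0]},{"dp":[0,0,-0.8],"angular":[0,0,0]},{"dp":[0,0,-0.7],"angular":[0,0,0]},{"dp":[0,0,-0.4],"angular":[0,0,0]},{"dp":[0,0,-0.2],"angular":[0,0,0]},{"dp":[0,0,-0.08],"angular":[0,0,0]},{"dp":[0,0,0],"angular":[0,0,0]},{"dp":[0,0,0],"angular":[0,0,0]}]'
python3 -m crank '[{"dp":[0,0,0],"angular":[0,0,0]},{"dp":[0,0,0],"angular":[0,0,0]},{"dp":[0,0,0],"angular":[0,0,0]},{"dp":[0,0,0],"angular":[0,0,0]},{"dp":[0,0,0],"angular":[0,0,0]},{"dp":[0,0,0],"angular":[0,0,0]},{"dp":[0,0,0.5],"angular":[0,0,0]},{"dp":[0,0,0.9],"angular":[0,0,0]},{"dp":[0,0,0.9],"angular":[0,0,0]}]' 0 40
```

```text
t: 7.05
tcp_pos: [0.6456, 0.0641, 0.0309]
tool_rot: [1.0, 0.016, 0.001, 0.0]
force: [-1.0, 0.3, -2.3]
finger_gap: 0.038
gripper_force: 39.2
t: 7.95
tcp_pos: [0.6446, 0.0642, 0.1]
tool_rot: [1.0, 0.016, -0.0, -0.0]
force: [0.1, 0.5, -0.1]
finger_gap: 1.001
gripper_force: 0.0
```

```bash
python3 -m crank '[{"dp":[-0.4,-0.2,0.2],"angular":[0,0,0.4]},{"dp":[-0.75,-0.42,0],"angular":[0,0,1]},{"dp":[-0.75,-0.42,0],"angular":[0,0,1]},{"dp":[-0.75,-0.42,0],"angular":[0,0,1]},{"dp":[-0.75,-0.42,0],"angular":[0,0,1]},{"dp":[-0.75,-0.42,0],"angular":[0,0,1]},{"dp":[-0.75,-0.42,0],"angular":[0,0,1]},{"dp":[-0.75,-0.42,0],"angular":[0,0,1]},{"dp":[-0.56,-0.29,-0.2],"angular":[0,0,1]},{"dp":[0,0,0],"angular":[0,0,0]},{"dp":[0,0,0],"angular":[0,0,0]}]' 0.38 40
cat >> h.py <<'E'
def tips(s,W):
    a=np.radians(yaw(s)); d=W-s["tcp_pos"]; X=d[...,0]*np.cos(a)+d[...,1]*np.sin(a); Y=d[...,0]*np.sin(a)-d[...,1]*np.cos(a); Z=-d[...,2]
    k=np.isfinite(Z)&(abs(X)<.025)&(abs(Y)<.06)&(Z<.0)&(Z>-.06)
    for g in(-1,1):
        q=k&(Y*g>0); 
        if q.sum(): print('tip',g,q.sum(),'zmax',np.percentile(Z[q],99.5).round(4),'Ynear',np.min(abs(Y[q])).round(4),'X',X[q].min().round(3),X[q].max().round(3))
E
python3 - <<'E'
from h import *
s=sense();print(s["t"],s["tcp_pos"],yaw(s),s["finger_gap"])
im,W=cloud("wrist");cv2.imwrite("pics/w3.png",im)
tips(s,W)
meas(W,(.4583,-.0386),.033,.011,.03,'fan')
E
```

```text
t: 9.05
tcp_pos: [0.4595, -0.0391, 0.0996]
tool_rot: [0.996, 0.089, 0.001, 0.0]
force: [0.2, -0.8, 0.6]
finger_gap: 0.621
gripper_force: 0.0
9.05 [ 0.45947317 -0.03907882  0.09963548] 10.182016057070019 0.6213869554097441
tip -1 2481 zmax -0.0211 Ynear 0.0265 X -0.011 0.013
tip 1 2477 zmax -0.021 Ynear 0.0255 X -0.011 0.013
fan 2594 rect [458.8 -37.7] [39.8 39.9] 9.1 circ 458.4 -37.6 26.9 zmax 0.0189 zmed 0.0146
```

View pics/w3.png

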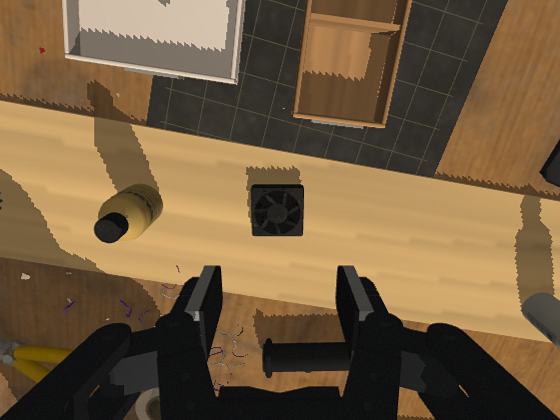

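Fan (277,210) sits square between the fingers, with the tips 21 mm behind the TCP at this opening.

```bash
python3 -m crank '[{"dp":[-0.03,0.04,-0.8],"angular":[0,0,-0.8]},{"dp":[0,0,-0.9],"angular":[0,0,0]},{"dp":[0,0,-0.9],"angular":[0,0,0]},{"dp":[0,0,-0.7],"angular":[0,0,0]},{"dp":[0,0,-0.3],"angular":[0,0,0]},{"dp":[0,0,-0.15],"angular":[0,0,0]},{"dp":[0,0,0],"angular":[0,0,0]},{"dp":[0,0,0],"angular":[0,0,0]}]' 0.38 30
python3 -m crank '[{"dp":[0,0,0],"angular":[0,0,0]},{"dp":[0,0,0],"angular":[0,0,0]},{"dp":[0,0,0],"angular":[0,0,0]},{"dp":[0,0,0],"angular":[0,0,0]},{"dp":[0,0,0],"angular":[0,0,0]}]' 1 30
python3 -m crank '[{"dp":[0,0,0.4],"angular":[0,0,0]},{"dp":[0,0,0.8],"angular":[0,0,0]},{"dp":[0,0,0.8],"angular":[0,0,0]},{"dp":[0,0,0],"angular":[0,0,0]}]' 1 30
python3 - <<'E'
from h import *
s=sense();print(s["tcp_pos"],yaw(s))
im,W=cloud("wrist");cv2.imwrite("pics/w4.png",im)
meas(W,s["tcp_pos"][:2],.032,.06,.079,'fan'); tips(s,W)
E
```

```text
t: 9.9
tcp_pos: [0.4584, -0.0376, -0.013]
tool_rot: [0.997, 0.083, 0.001, 0.0]
force: [0.2, -0.1, 0.7]
finger_gap: 0.622
gripper_force: 0.0
t: 10.4
tcp_pos: [0.4584, -0.0377, -0.0127]
tool_rot: [0.997, 0.082, 0.001, 0.0]
force: [1.1, 0.2, 7.0]
finger_gap: 0.46
gripper_force: 30.6
t: 10.8
tcp_pos: [0.4593, -0.038, 0.0492]
tool_rot: [0.997, 0.082, 0.003, 0.001]
force: [0.5, -0.6, -0.1]
finger_gap: 0.459
gripper_force: 30.4
[ 0.45933688 -0.03804732  0.04919381] 9.457048773334446
fan 7876 rect [459.5 -38. ] [40.7 62.2] 9.3 circ 464.5 -37.2 31.2 zmax 0.079 zmed 0.0763
tip -1 6037 zmax -0.0189 Ynear 0.0003 X -0.02 0.021
tip 1 5901 zmax -0.0181 Ynear 0.0001 X -0.02 0.02
```

```bash
python3 -m crank '[{"dp":[0,0,0.6],"angular":[0,0,0]},{"dp":[0.3,0.25,0.4],"angular":[0,0,-0.5]},{"dp":[0.6,0.5,0],"angular":[0,0,-1]},{"dp":[0.6,0.5,0],"angular":[0,0,-1]},{"dp":[0.6,0.5,0],"angular":[0,0,-1]},{"dp":[0.6,0.5,0],"angular":[0,0,-1]},{"dp":[0.6,0.5,0],"angular":[0,0,-1]},{"dp":[0.42,0.45,0],"angular":[0,0,-1]},{"dp":[0.1,0.15,0],"angular":[0,0,-1]},{"dp":[0,0,-0.6],"angular":[0,0,0]},{"dp":[0,0,-0.8],"angular":[0,0,0]},{"dp":[0,0,-0.7],"angular":[0,0,0]},{"dp":[0,0,-0.4],"angular":[0,0,0]},{"dp":[0,0,0],"angular":[0,0,0]},{"dp":[0,0,0],"angular":[0,0,0]}]'
```

```text
t: 12.35
tcp_pos: [0.572, 0.0628, 0.0013]
tool_rot: [1.0, 0.017, -0.0, -0.0]
force: [0.3, 0.0, 0.1]
finger_gap: 0.456
gripper_force: 30.4
```

```bash
python3 -m crank '[{"dp":[0.05,0,-0.2],"angular":[0,0,0]},{"dp":[0,0,-0.12],"angular":[0,0,0]},{"dp":[0,0,-0.06],"angular":[0,0,0]},{"dp":[0,0,0],"angular":[0,0,0]},{"dp":[0,0,0],"angular":[0,0,0]}]'
python3 -m crank '[{"dp":[0,0,0],"angular":[0,0,0]},{"dp":[0,0,0],"angular":[0,0,0]},{"dp":[0,0,0],"angular":[0,0,0]},{"dp":[0,0,0.3],"angular":[0,0,0]},{"dp":[0,0,0.8],"angular":[0,0,0]},{"dp":[0,0,0.9],"angular":[0,0,0]},{"dp":[0,0,0.9],"angular":[0,0,0]},{"dp":[0,0,0.9],"angular":[0,0,0]},{"dp":[0,0,0],"angular":[0,0,0]}]' 0.33 30
python3 - <<'E'
from h import *
s=sense();print(s["tcp_pos"],yaw(s))
im,W=cloud("wrist");cv2.imwrite("pics/w5.png",im)
meas(W,(.5735,.0625),.035,.012,.022,'fan');meas(W,(.644,.0645),.04,.035,.049,'motor');
meas(W,(.4447,.065),.04,.02,.055,'squat'); meas(W,(.4447,.065),.012,.057,.07,'squatcap')
E
```

```text
t: 12.85
tcp_pos: [0.5738, 0.063, -0.01]
tool_rot: [1.0, 0.017, 0.0, 0.0]
force: [-0.2, -0.2, 0.1]
finger_gap: 0.456
gripper_force: 30.4
t: 13.75
tcp_pos: [0.5767, 0.0629, 0.1083]
tool_rot: [1.0, 0.017, 0.004, 0.0]
force: [0.5, -0.6, 0.0]
finger_gap: 0.673
gripper_force: 0.0
[0.576669   0.06287257 0.10827457] 1.9628821465934025
fan 2820 rect [566.8  63.3] [54.9 39.8] 3.4 circ 568.6 62.7 31.3 zmax 0.0212 zmed 0.0161
motor 4336 rect [645.6  64.5] [42.3 42.4] 2.7 circ 645.6 64.6 27.1 zmax 0.0469 zmed 0.0431
squat 1433 rect [447.1  66.5] [32.3 28.9] 84.8 circ 445.4 66.8 16.3 zmax 0.055 zmed 0.0422
squatcap 220 rect [449.3  66.9] [15.6  7.8] 88.6 circ 446.1 67.0 7.8 zmax 0.0645 zmed 0.0621
```

View pics/w5.png

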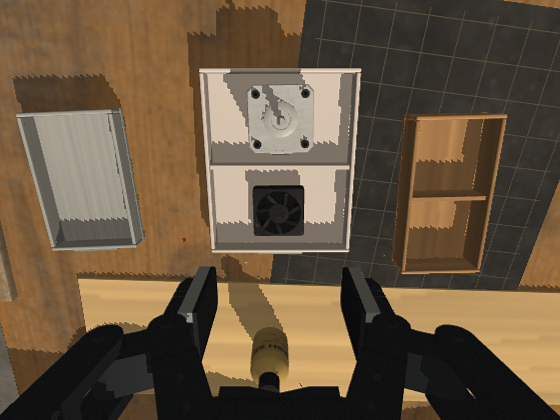

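Wrist view: motor (280,118) in the far bay and fan (278,210) in the near bay, both flat. Next is the slim bottle.

```bash
python3 -m crank '[{"dp":[-0.2,-0.4,0.4],"angular":[0,0,0]},{"dp":[-0.44,-0.9,0.4],"angular":[0,0,0]},{"dp":[-0.44,-0.9,0.2],"angular":[0,0,0]},{"dp":[-0.44,-0.9,0],"angular":[0,0,0.2]},{"dp":[-0.44,-0.9,0],"angular":[0,0,0.2]},{"dp":[-0.44,-0.9,0],"angular":[0,0,0.2]},{"dp":[-0.44,-0.9,0],"angular":[0,0,0.2]},{"dp":[-0.44,-0.9,0],"angular":[0,0,0.2]},{"dp":[-0.44,-0.9,0],"angular":[0,0,0.2]},{"dp":[-0.44,-0.9,0],"angular":[0,0,0]},{"dp":[-0.44,-0.9,0],"angular":[0,0,0]},{"dp":[-0.44,-0.9,0],"angular":[0,0,0]},{"dp":[-0.44,-0.9,0],"angular":[0,0,0]},{"dp":[0,-0.1,0],"angular":[0,0,0]},{"dp":[0,0,0],"angular":[0,0,0]},{"dp":[0,0,0],"angular":[0,0,0]}]' 0.33 40
python3 - <<'E'
from h import *
s=sense();print(s["tcp_pos"],yaw(s))
im,W=cloud("wrist");cv2.imwrite("pics/w6.png",im)
meas(W,(.410,-.2766),.03,.02,.066,'slim');meas(W,(.410,-.2766),.012,.07,.09,'cap');tips(s,W)
E
```

```text
t: 15.4
tcp_pos: [0.4087, -0.275, 0.1335]
tool_rot: [1.0, 0.027, -0.001, -0.001]
force: [-0.1, -0.1, -0.1]
finger_gap: 0.668
gripper_force: 0.0
[ 0.40871169 -0.27495158  0.13353188] 3.1505439700223232
slim 1051 rect [ 412.2 -276.8] [25.4 28.9] 5.8 circ 410.8 -276.9 14.6 zmax 0.0658 zmed 0.0546
cap 430 rect [ 410.8 -277. ] [14.6 14.6] 7.9 circ 410.3 -276.8 7.7 zmax 0.0798 zmed 0.078
tip -1 2547 zmax -0.0215 Ynear 0.0285 X -0.012 0.013
tip 1 2537 zmax -0.0218 Ynear 0.0278 X -0.011 0.012
```

```bash
python3 -m crank '[{"dp":[0.06,-0.06,-0.7],"angular":[0,0,0]},{"dp":[0,0,-0.9],"angular":[0,0,0]},{"dp":[0,0,-0.9],"angular":[0,0,0]},{"dp":[0,0,-0.8],"angular":[0,0,0]},{"dp":[0,0,-0.4],"angular":[0,0,0]},{"dp":[0,0,-0.22],"angular":[0,0,0]},{"dp":[0,0,0],"angular":[0,0,0]},{"dp":[0,0,0],"angular":[0,0,0]}]' 0.33 40
python3 -m crank '[{"dp":[0,0,0],"angular":[0,0,0]},{"dp":[0,0,0],"angular":[0,0,0]},{"dp":[0,0,0],"angular":[0,0,0]},{"dp":[0,0,0],"angular":[0,0,0]},{"dp":[0,0,0],"angular":[0,0,0]},{"dp":[0,0,0],"angular":[0,0,0]}]' 1 40
python3 -m crank '[{"dp":[0,0,0.5],"angular":[0,0,0]},{"dp":[0,0,0.9],"angular":[0,0,0]},{"dp":[0,0,0.9],"angular":[0,0,0]},{"dp":[0,0,0.8],"angular":[0,0,0]},{"dp":[0.2,0.2,0.4],"angular":[0,0,0]},{"dp":[0.5,0.5,0],"angular":[0,0,0]},{"dp":[0.7,0.72,0],"angular":[0,0,0]},{"dp":[0.7,0.72,0],"angular":[0,0,0]},{"dp":[0.7,0.72,0],"angular":[0,0,0]},{"dp":[0.7,0.72,0],"angular":[0,0,0]},{"dp":[0.7,0.72,0],"angular":[0,0,0]},{"dp":[0.7,0.72,0],"angular":[0,0,0]},{"dp":[0.7,0.72,0],"angular":[0,0,0]},{"dp":[0.7,0.72,0],"angular":[0,0,0]},{"dp":[0.5,0.5,0],"angular":[0,0,0]},{"dp":[0.2,0.24,0],"angular":[0,0,0]},{"dp":[0,0,0],"angular":[0,0,0]},{"dp":[0,0,0],"angular":[0,0,0]}]' 1 40
python3 - <<'E'
from h import *
s=sense();print(s["tcp_pos"],yaw(s))
im,W=cloud("wrist");cv2.imwrite("pics/w7.png",im)
A=W.reshape(-1,3);A=A[np.isfinite(A[:,0])];meas(A[(abs(A[:,0]-.592)<.075)&(abs(A[:,1]+.062)<.04)],(.592,-.0623),.09,.023,.032,'caddy')
E
```

```text
t: 16.25
tcp_pos: [0.4117, -0.278, 0.017]
tool_rot: [1.0, 0.028, 0.0, 0.0]
force: [-0.5, -0.3, -0.2]
finger_gap: 0.67
gripper_force: 0.0
t: 16.85
tcp_pos: [0.4115, -0.2782, 0.0172]
tool_rot: [1.0, 0.027, 0.001, 0.001]
force: [0.9, 1.7, 6.2]
finger_gap: 0.316
gripper_force: 39.2
t: 18.65
tcp_pos: [0.6201, -0.0622, 0.121]
tool_rot: [1.0, 0.027, -0.001, 0.0]
force: [-0.5, 0.2, -0.4]
finger_gap: 0.319
gripper_force: 39.5
[ 0.620091   -0.0622449   0.12102241] 3.145988103083509
caddy 1320 rect [612.5 -61.4] [80.3 62.2] 3.3 circ 612.5 -61.6 50.1 zmax 0.0304 zmed 0.0274
```

View pics/w7.png

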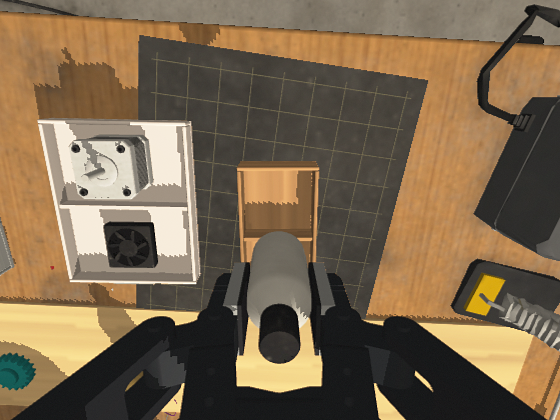

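Slim bottle (280,280) is upright in the fingers above the caddy's far cell (278,200). Lowering.

```bash
python3 -m crank '[{"dp":[0.05,0.05,-0.7],"angular":[0,0,0]},{"dp":[0,0,-0.9],"angular":[0,0,0]},{"dp":[0,0,-0.9],"angular":[0,0,0]},{"dp":[0,0,-0.5],"angular":[0,0,0]},{"dp":[0,0,-0.25],"angular":[0,0,0]},{"dp":[0,0,-0.13],"angular":[0,0,0]},{"dp":[0,0,0],"angular":[0,0,0]},{"dp":[0,0,0],"angular":[0,0,0]}]'
python3 -m crank '[{"dp":[0,0,0],"angular":[0,0,0]},{"dp":[0,0,0],"angular":[0,0,0]},{"dp":[0,0,0],"angular":[0,0,0]},{"dp":[0,0,0.3],"angular":[0,0,0]},{"dp":[0,0,0.8],"angular":[0,0,0]},{"dp":[0,0,0.9],"angular":[0,0,0]},{"dp":[0,0,0.9],"angular":[0,0,0]},{"dp":[0,0,0.6],"angular":[0,0,0]},{"dp":[0,0,0],"angular":[0,0,0]}]' 0.33 40
```

```text
t: 19.5
tcp_pos: [0.6234, -0.0606, 0.0209]
tool_rot: [1.0, 0.027, 0.001, 0.0]
force: [-0.6, -0.4, -1.7]
finger_gap: 0.317
gripper_force: 39.5
t: 20.4
tcp_pos: [0.625, -0.0609, 0.1287]
tool_rot: [1.0, 0.028, 0.004, 0.001]
force: [0.3, 0.8, -0.9]
finger_gap: 0.669
gripper_force: 0.0
```

```bash
python3 -m crank '[{"dp":[-0.3,0.2,0],"angular":[0,0,0]},{"dp":[-0.75,0.54,0],"angular":[0,0,0]},{"dp":[-0.75,0.54,0],"angular":[0,0,0]},{"dp":[-0.75,0.54,0],"angular":[0,0,0]},{"dp":[-0.75,0.54,0],"angular":[0,0,0]},{"dp":[-0.75,0.54,0],"angular":[0,0,0]},{"dp":[-0.75,0.54,0],"angular":[0,0,0]},{"dp":[-0.75,0.54,0],"angular":[0,0,0]},{"dp":[-0.4,0.3,0],"angular":[0,0,0]},{"dp":[0,0,0],"angular":[0,0,0]},{"dp":[0,0,0],"angular":[0,0,0]}]' 0.33 40
python3 - <<'E'
from h import *
s=sense();print(s["tcp_pos"],yaw(s))
im,W=cloud("wrist");cv2.imwrite("pics/w8.png",im)
meas(W,(.4455,.0667),.03,.015,.053,'squat');meas(W,(.4455,.0667),.012,.057,.07,'cap')
meas(W,(.622,-.061),.013,.07,.09,'slimcap')
meas(W,(.43,.19),.04,.009,.016,'gear')
E
```

```text
t: 21.5
tcp_pos: [0.445, 0.0679, 0.1247]
tool_rot: [1.0, 0.028, 0.001, 0.0]
force: [0.3, -0.7, 0.3]
finger_gap: 0.666
gripper_force: 0.0
[0.44496957 0.06793654 0.12473733] 3.179320137912046
squat 1159 rect [446.2  66.6] [29.3 31.5] 3.3 circ 444.9 66.7 16.1 zmax 0.0529 zmed 0.0444
cap 468 rect [444.5  66.9] [16.2 16.1] 2.4 circ 444.3 66.7 8.4 zmax 0.0653 zmed 0.0631Traceback (most recent call last):
  File "<stdin>", line 5, in <module>
  File "h.py", line 21, in meas
    print(name,len(A),'rect',np.round(rc[0],1),np.round(rc[1],1),round(rc[2],1),'circ',round(xc,1),round(yc,1),round(rad,1),'zmax',A[:,2].max().round(4),'zmed',np.median(A[:,2]).round(4))
                                                                                                                                   ~~~~~~~~~~^^
    return umr_maximum(a, axis, None, out, keepdims, initial, where)
ValueError: zero-size array to reduction operation maximum which has no identity
```

View pics/w8.png

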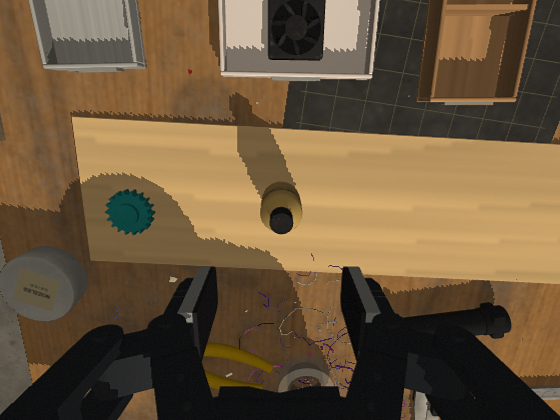

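Squat bottle (280,212) is centred between the fingers; gear at (130,212).

```bash
python3 -m crank '[{"dp":[0,-0.04,-0.7],"angular":[0,0,0]},{"dp":[0,0,-0.9],"angular":[0,0,0]},{"dp":[0,0,-0.9],"angular":[0,0,0]},{"dp":[0,0,-0.7],"angular":[0,0,0]},{"dp":[0,0,-0.3],"angular":[0,0,0]},{"dp":[0,0,-0.2],"angular":[0,0,0]},{"dp":[0,0,0],"angular":[0,0,0]},{"dp":[0,0,0],"angular":[0,0,0]}]' 0.33 40
python3 -m crank '[{"dp":[0,0,0],"angular":[0,0,0]},{"dp":[0,0,0],"angular":[0,0,0]},{"dp":[0,0,0],"angular":[0,0,0]},{"dp":[0,0,0],"angular":[0,0,0]},{"dp":[0,0,0],"angular":[0,0,0]},{"dp":[0,0,0],"angular":[0,0,0]}]' 1 40
python3 -m crank '[{"dp":[0,0,0.5],"angular":[0,0,0]},{"dp":[0,0,0.9],"angular":[0,0,0]},{"dp":[0,0,0.9],"angular":[0,0,0]},{"dp":[0,0,0.7],"angular":[0,0,0]},{"dp":[0.2,-0.2,0.2],"angular":[0,0,0]},{"dp":[0.5,-0.56,0],"angular":[0,0,0]},{"dp":[0.6,-0.7,0],"angular":[0,0,0]},{"dp":[0.6,-0.7,0],"angular":[0,0,0]},{"dp":[0.6,-0.7,0],"angular":[0,0,0]},{"dp":[0.6,-0.7,0],"angular":[0,0,0]},{"dp":[0.5,-0.5,0],"angular":[0,0,0]},{"dp":[0.3,-0.3,0],"angular":[0,0,0]},{"dp":[0,0,0],"angular":[0,0,0]},{"dp":[0,0,0],"angular":[0,0,0]}]' 1 40
python3 - <<'E'
from h import *
s=sense();print(s["tcp_pos"],yaw(s))
im,W=cloud("wrist");cv2.imwrite("pics/w9.png",im)
E
```

```text
t: 22.35
tcp_pos: [0.4449, 0.0667, 0.0144]
tool_rot: [1.0, 0.027, 0.001, 0.0]
force: [-0.9, 0.5, -0.0]
finger_gap: 0.671
gripper_force: 0.0
t: 22.95
tcp_pos: [0.4447, 0.0669, 0.0148]
tool_rot: [1.0, 0.028, 0.001, 0.0]
force: [-0.4, -0.3, 5.7]
finger_gap: 0.349
gripper_force: 39.3
t: 24.35
tcp_pos: [0.5599, -0.0634, 0.1092]
tool_rot: [1.0, 0.027, -0.001, -0.001]
force: [-0.8, -0.0, -0.1]
finger_gap: 0.346
gripper_force: 39.9
[ 0.55991735 -0.06337116  0.10919167] 3.1410242831731257
```

View pics/w9.png

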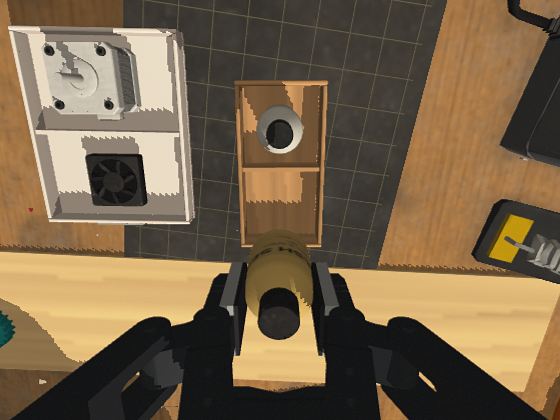

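Slim bottle (281,130) stands in the far cell, and the squat bottle hangs over the near cell (283,205).

```bash
python3 -m crank '[{"dp":[0.04,-0.02,-0.7],"angular":[0,0,0]},{"dp":[0,0,-0.9],"angular":[0,0,0]},{"dp":[0,0,-0.8],"angular":[0,0,0]},{"dp":[0,0,-0.4],"angular":[0,0,0]},{"dp":[0,0,-0.2],"angular":[0,0,0]},{"dp":[0,0,-0.1],"angular":[0,0,0]},{"dp":[0,0,0],"angular":[0,0,0]},{"dp":[0,0,0],"angular":[0,0,0]}]'
python3 -m crank '[{"dp":[0,0,0],"angular":[0,0,0]},{"dp":[0,0,0],"angular":[0,0,0]},{"dp":[0,0,0],"angular":[0,0,0]},{"dp":[0,0,0.3],"angular":[0,0,0]},{"dp":[0,0,0.8],"angular":[0,0,0]},{"dp":[0,0,0.9],"angular":[0,0,0]},{"dp":[0,0,0.9],"angular":[0,0,0]},{"dp":[0,0,0.6],"angular":[0,0,0]},{"dp":[0,0,0],"angular":[0,0,0]}]' 0.33 30
```

```text
t: 25.2
tcp_pos: [0.563, -0.0646, 0.0178]
tool_rot: [1.0, 0.028, 0.001, 0.0]
force: [0.2, -0.7, 0.5]
finger_gap: 0.346
gripper_force: 39.9
t: 26.1
tcp_pos: [0.5645, -0.0651, 0.1252]
tool_rot: [1.0, 0.028, 0.003, 0.001]
force: [0.1, -0.8, -0.3]
finger_gap: 0.668
gripper_force: 0.0
```

```bash
python3 -m crank '[{"dp":[-0.2,0.3,0],"angular":[0,0,7.6]},{"dp":[-0.38,0.73,0],"angular":[0,0,7.6]},{"dp":[-0.38,0.73,0],"angular":[0,0,7.6]},{"dp":[-0.38,0.73,0],"angular":[0,0,7.6]},{"dp":[-0.38,0.73,0],"angular":[0,0,7.6]},{"dp":[-0.38,0.73,0],"angular":[0,0,7.6]},{"dp":[-0.38,0.73,0],"angular":[0,0,7.6]},{"dp":[-0.38,0.73,0],"angular":[0,0,7.6]},{"dp":[-0.38,0.73,0],"angular":[0,0,7.6]},{"dp":[-0.38,0.73,0],"angular":[0,0,7.6]},{"dp":[-0.38,0.73,0],"angular":[0,0,7.6]},{"dp":[-0.38,0.73,0],"angular":[0,0,7.6]},{"dp":[-0.1,0.2,0],"angular":[0,0,0]},{"dp":[0,0,0],"angular":[0,0,0]},{"dp":[0,0,0],"angular":[0,0,0]}]' 0.33 30
python3 - <<'E'
from h import *
s=sense();print(s["tcp_pos"],yaw(s),s["q"].round(2))
im,W=cloud("wrist");cv2.imwrite("pics/w10.png",im);np.save("w10.npy",W)
hsv=cv2.cvtColor(im,cv2.COLOR_BGR2HSV);m=(hsv[...,0]>80)&(hsv[...,0]<100)&(hsv[...,1]>120)&(W[...,2]<.016)&(W[...,2]>.01)
p=W[m];print(len(p),cv2.minEnclosingCircle((p[:,:2]*1000).astype(np.float32)),np.median(p[:,2]))
E
```

```text
t: 27.6
tcp_pos: [0.4284, 0.191, 0.1217]
tool_rot: [0.68, 0.733, -0.0, 0.0]
force: [-0.4, -0.6, 0.7]
finger_gap: 0.67
gripper_force: 0.0
[0.42836457 0.19096984 0.12166873] 94.2738243344031 [ 0.18  0.47  1.91 -0.    0.76  0.11]
995 ((426.90240478515625, 194.66366577148438), 19.279462814331055) 0.013310778324527595
```

View pics/w10.png

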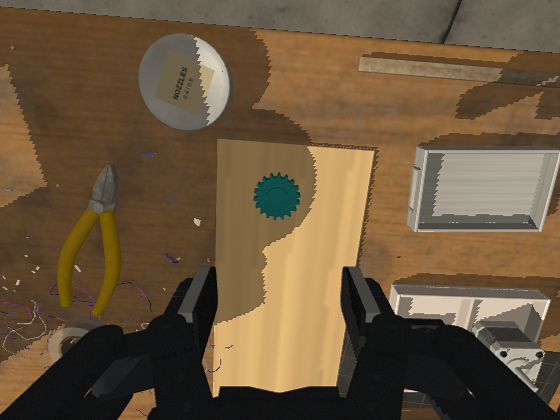

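Gear (277,196) lies between the fingers; the tin (185,80) and print tray (487,190) are clear.

```bash
python3 -m crank '[{"dp":[-0.05,0.12,-0.7],"angular":[0,0,0]},{"dp":[0,0,-0.9],"angular":[0,0,0]},{"dp":[0,0,-0.9],"angular":[0,0,0]},{"dp":[0,0,-0.9],"angular":[0,0,0]},{"dp":[0,0,-0.6],"angular":[0,0,0]},{"dp":[0,0,-0.3],"angular":[0,0,0]},{"dp":[0,0,-0.12],"angular":[0,0,0]},{"dp":[0,0,0],"angular":[0,0,0]},{"dp":[0,0,0],"angular":[0,0,0]}]' 0.33 30
python3 -m crank '[{"dp":[0,0,0],"angular":[0,0,0]},{"dp":[0,0,0],"angular":[0,0,0]},{"dp":[0,0,0],"angular":[0,0,0]},{"dp":[0,0,0],"angular":[0,0,0]},{"dp":[0,0,0],"angular":[0,0,0]},{"dp":[0,0,0],"angular":[0,0,0]}]' 1 30
python3 -m crank '[{"dp":[0,0,0.4],"angular":[0,0,0]},{"dp":[0,0,0.8],"angular":[0,0,0]},{"dp":[0,0,0.8],"angular":[0,0,0]},{"dp":[0,0,0.6],"angular":[0,0,0]},{"dp":[0,0,0],"angular":[0,0,0]}]' 1 30
python3 - <<'E'
from h import *
s=sense();print(s["tcp_pos"],yaw(s))
im,W=cloud("wrist");cv2.imwrite("pics/w11.png",im)
hsv=cv2.cvtColor(im,cv2.COLOR_BGR2HSV);m=(hsv[...,0]>80)&(hsv[...,0]<100)&(hsv[...,1]>120)&np.isfinite(W[...,2])
p=W[m];print(len(p),p.min(0),p.max(0),np.median(p[:,2]))
A=W.reshape(-1,3);A=A[np.isfinite(A[:,0])];meas(A[(abs(A[:,0]-.591)<.07)&(abs(A[:,1]-.213)<.05)],(.591,.213),.09,.014,.024,'prt')
E
```

```text
t: 28.55
tcp_pos: [0.4271, 0.1949, -0.01]
tool_rot: [0.68, 0.733, 0.001, 0.0]
force: [0.4, 0.3, -0.7]
finger_gap: 0.671
gripper_force: 0.0
t: 29.15
tcp_pos: [0.4271, 0.1951, -0.0096]
tool_rot: [0.68, 0.734, 0.001, 0.001]
force: [0.2, -0.3, 6.5]
finger_gap: 0.434
gripper_force: 29.6
t: 29.65
tcp_pos: [0.4281, 0.1955, 0.0701]
tool_rot: [0.68, 0.734, 0.002, 0.002]
force: [0.8, -0.8, -0.5]
finger_gap: 0.433
gripper_force: 30.1
[0.42808546 0.19549128 0.07006062] 94.3688219917944
4791 [0.4094142  0.17566034 0.08315038] [0.44722389 0.21475578 0.16397268] 0.09309490140254745
prt 2388 rect [580.5 212.6] [88.4 68.3] 4.5 circ 581.0 212.9 53.8 zmax 0.0218 zmed 0.019
```

```bash
python3 -m crank '[{"dp":[0.3,0,0.2],"angular":[0,0,0]},{"dp":[0.75,0.1,0],"angular":[0,0,0]},{"dp":[0.75,0.1,0],"angular":[0,0,0]},{"dp":[0.75,0.1,0],"angular":[0,0,0]},{"dp":[0.75,0.1,0],"angular":[0,0,0]},{"dp":[0.75,0.1,0],"angular":[0,0,0]},{"dp":[0.75,0.1,0],"angular":[0,0,0]},{"dp":[0.45,0,-0.2],"angular":[0,0,0]},{"dp":[0.18,0,-0.3],"angular":[0,0,0]},{"dp":[0,0,-0.6],"angular":[0,0,0]},{"dp":[0,0,-0.6],"angular":[0,0,0]},{"dp":[0,0,-0.4],"angular":[0,0,0]},{"dp":[0,0,-0.2],"angular":[0,0,0]},{"dp":[0,0,0],"angular":[0,0,0]},{"dp":[0,0,0],"angular":[0,0,0]}]'
```

```text
t: 31.2
tcp_pos: [0.5896, 0.2131, 0.0046]
tool_rot: [0.68, 0.733, 0.0, 0.0]
force: [-0.3, 0.0, -0.3]
finger_gap: 0.43
gripper_force: 30.1
```

```bash
python3 -m crank '[{"dp":[0,0,-0.2],"angular":[0,0,0]},{"dp":[0,0,-0.14],"angular":[0,0,0]},{"dp":[0,0,-0.06],"angular":[0,0,0]},{"dp":[0,0,0],"angular":[0,0,0]},{"dp":[0,0,0],"angular":[0,0,0]}]'
python3 -m crank '[{"dp":[0,0,0],"angular":[0,0,0]},{"dp":[0,0,0],"angular":[0,0,0]},{"dp":[0,0,0],"angular":[0,0,0]},{"dp":[0,0,0.3],"angular":[0,0,0]},{"dp":[0,0,0.8],"angular":[0,0,0]},{"dp":[0,0,0.9],"angular":[0,0,0]},{"dp":[0,0,0.9],"angular":[0,0,0]},{"dp":[0,0,0.9],"angular":[0,0,0]},{"dp":[-0.8,-0.9,0.9],"angular":[0,0,-8]},{"dp":[-0.8,-0.9,0.9],"angular":[0,0,-8]},{"dp":[-0.8,-0.9,0.5],"angular":[0,0,-8]},{"dp":[-0.8,-0.9,0],"angular":[0,0,-8]},{"dp":[-0.8,-0.9,0],"angular":[0,0,-8]},{"dp":[-0.3,-0.5,0],"angular":[0,0,-8]},{"dp":[0,0,0],"angular":[0,0,-8]},{"dp":[0,0,0],"angular":[0,0,-8]},{"dp":[0,0,0],"angular":[0,0,-8]},{"dp":[0,0,0],"angular":[0,0,-8]},{"dp":[0,0,0],"angular":[0,0,-8]},{"dp":[0,0,0],"angular":[0,0,0]}]' 0.4 30
python3 - <<'E'
from h import *
s=sense();print(s["tcp_pos"],yaw(s))
im,W=cloud("wrist");cv2.imwrite("pics/w12.png",im)
hsv=cv2.cvtColor(im,cv2.COLOR_BGR2HSV);m=(hsv[...,0]>80)&(hsv[...,0]<100)&(hsv[...,1]>120)&(W[...,2]>.01)
p=W[m];print('gear',len(p),cv2.minEnclosingCircle((p[:,:2]*1000).astype(np.float32)),np.median(p[:,2]))
for n,c,r,lo,hi in(('motor',(.645,.0645),.04,.035,.049),('fan',(.574,.0625),.03,.012,.022),('slimcap',(.622,-.061),.014,.07,.09),('squatcap',(.5626,-.064),.014,.057,.08)):
    try: meas(W,c,r,lo,hi,n)
    except Exception: print(n,'none')
E
```

```text
t: 31.7
tcp_pos: [0.5894, 0.213, -0.0076]
tool_rot: [0.68, 0.733, 0.0, 0.0]
force: [-0.2, 0.3, -0.6]
finger_gap: 0.428
gripper_force: 30.1
t: 33.7
tcp_pos: [0.4604, 0.063, 0.176]
tool_rot: [0.998, 0.055, 0.0, 0.0]
force: [-0.7, 0.1, -0.5]
finger_gap: 0.601
gripper_force: 0.0
[0.46037162 0.06298262 0.17595167] 6.360724517283623
gear 1541 ((528.7556762695312, 117.23666381835938), 130.98681640625) 0.015040633329105324
motor none
fan 2314 rect [569.1  63.1] [49.7 40.1] 2.4 circ 572.3 63.4 28.2 zmax 0.0199 zmed 0.0161
slimcap 154 rect [616.3 -59. ] [12.1  3.7] 87.7 circ 618.2 -59.1 6.0 zmax 0.0813 zmed 0.0777
squatcap 501 rect [562.3 -64. ] [16.5 16.7] 14.9 circ 561.7 -64.4 9.0 zmax 0.067 zmed 0.0646
```

View pics/w12.png

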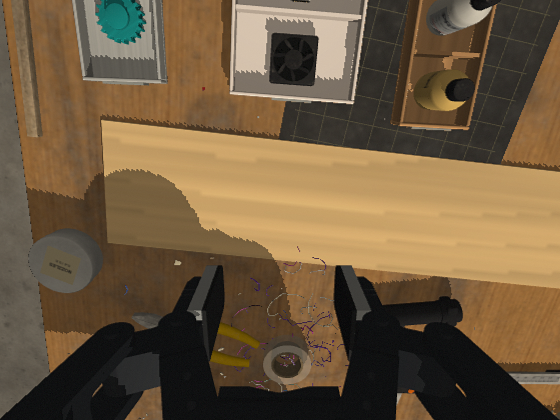

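The wrist view shows the gear (120,18), fan (293,60), slim bottle (460,10) and squat bottle (440,92) in their trays, and the board is empty. The motor was seen standing in its bay earlier, and the tin is untouched. The gripper is clear, so I'm handing in.

```bash
python3 -c "
from station import order;print(order.sign_off())"
```

```text
the job is handed in; nothing more can be done
None
```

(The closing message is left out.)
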